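# Clear the guide and hold the probe rod centred in its bore

### The job

First lift the wooden offcut off the guide plate, where it covers the bore, and lay it down gently (not dropped) on one of its long sides on the bench, clear of the guide. Then take the probe rod by its thick head out of the wooden stand, lower it upright through the bore of the guide plate without touching the guide anywhere, until its tip hangs about midway in the open gap between the plate's underside and the base below. Finish while still holding it there, still and centred in the bore; leave the screwdriver, spanner and tin where they are.

Things in the scene. Friction and masses are not known exactly. Their poses are not given: they have to be found in the camera images.
- guide: Fixed guide: dark steel base 130 x 100 x 10 mm (x, y, z), four posts 14 mm thick at x +-54, y +-39 mm, on them a level aluminium plate 130 x 100 x 25 mm with one vertical 26 mm through bore in its middle. Origin on the bench under the base centre, on the bore axis; z up. Heights: base top 10, plate underside 65, plate top 90 mm; the gap is 10 to 65 mm. Stands left or right, yaw varies.
- guide_hole (a point): Centre of the bore's mouth in the guide plate's top face, 90 mm above the bench (hidden under the offcut at the start).
- rod: Probe rod: plain steel rod 12 mm in diameter, 110 mm long, under a thick round dark knurled head 24 mm in diameter, 36 mm tall (146 mm in all, about 0.2 kg). Stands upright, head up, in the stand. Origin at the centre of its lower end (tip), z along it up to the head, which spans 110 to 146 mm. At the start the tip is 8 mm above the bench, the head at 118 to 154 mm.
- rod_tip (a point): Centre of the rod's lower end (same point as the rod's origin).
- stand: Wooden stand, fixed to the bench: block 70 x 70 x 50 mm with one vertical blind hole of 13.6 mm diameter, 42 mm deep, in the middle of its top, in which the rod stands loosely. Origin on the bench under its centre, z up.
- billet: Pale wooden offcut, a square bar 110 x 34 x 34 mm, 0.07 to 0.13 kg, lying loose on top of the guide plate across the bore, at any angle up to 60 degrees to the plate's length. Origin at the centre of its underside, x along its length, z up.
- billet_center (a point): Centre of the offcut, 17 mm above its underside.
- screwdriver: Bystander: screwdriver with orange handle, 190 mm long, about 30 mm thick, lying on the bench; its x axis runs along it, origin near its middle.
- spanner: Bystander: steel spanner 180 mm long, under 45 mm wide, lying on the bench; its x axis runs along it, origin near its middle.
- tin: Bystander: closed grey tin, 60 mm in diameter, 75 mm tall, standing on the bench; origin at the centre of its underside.
Things that resemble listed ones, but are neither listed nor needed, are in the scene too. What is meant by the guide is not yellow, and is the larger of those in its own colour.

How it is judged:
By the outcome, as a careful person would: the job done as asked, in the order asked, and still so for the second after the job is handed in, while the arm keeps its last pose, push and grip.
It also fails if it takes over 59 s, if anything falls off the work surface, if the arm or the gripper's body presses on something with over 40 N, if the wrist force passes 120 N, or if a joint passes its speed limit or range.

### The arm

A 6-joint arm with a two-finger parallel gripper is mounted at the origin on the work surface. World frame = base frame: x ahead of the robot, y to its left, z up, the work surface at z = 0. Lengths are in mm, angles in rad, forces in N, time in s.
With the tool pointing down it reaches from about 350 to 775 mm from the base axis. Payload 7.3 kg.
Tool frame: the origin (TCP) lies midway between the tips of the shut fingers; the grasp point (between the pads) lies 19 mm behind it; z points along the fingers, y is the line along which they close (so a half turn about z gives the same grasp; the last joint's range is limited). The gripper opens to 92 mm and grips with 3 to 60 N. Pads are 19 mm wide; open, the fingers measure 130 mm over their backs; the gripper's body (75 mm by 190 mm) begins 47 mm behind the grasp point.
Start: joints at [1.089, 0.342, 1.524, -0, 1.275, -0.146], TCP at [172.988, 495.704, 199.541] pointing down, gripper open.
Joint ranges: [-2.53, 2.53], [-0.77, 2.02], [0.04, 2.7], [-1, 4.14], [0.28, 2.66], [-3.11, 3.11]. Speed limits (rad/s): [2.57, 2.57, 3.14, 3.14, 3.14, 3.14].

### API

Orientations are given as [roll, pitch, yaw] about the fixed x, y, z axes, in that order (R = Rz(yaw) Ry(pitch) Rx(roll)).
In Python, from plant import get_obs, capture, camera_model, close_job, search_frame, regions_of, pinpoint gives the robot as it stands. The module is installed in compiled form; this text tells all that it offers.
- The arm moves only by the shell command python3 -m pendant 'ROWS'. ROWS is JSON, one flat list of numbers, 7 for each row, row after row: the shift along the tool's x, y, z in units of 30 mm (1.0 is 30 mm), then the turn, a rotation vector about the tool's x, y, z in units of 4 degrees (1.0 is 4 degrees), then the closure, from -1 (fully open) to 1 (shut), so that 0 is half open. In form: [dx, dy, dz, wx, wy, wz, gripper, dx, dy, dz, wx, wy, wz, gripper, ...]. A call has 1 to 12 rows; each row shifts and turns the commanded pose from where the row before left it, along the tool's axes as they then stand; what a row does not reach is not made up. A row lasts 1/10 s, in which the tool goes at most 50 mm and 8.59 degrees, less where a joint would pass 70% of its speed; a pose out of reach is approached as far as the arm can. A call with a number of a shift or a turn outside -1 to 1 is refused whole. A call with a gripper value outside its range is refused whole. The fingers move at their own pace and stop on an object; the grip force is fixed at half the most. Time passes only in rows, so rows that do not move let the fingers close. It gives the time, the measured TCP pose, the force, the opening and the grip force at its end, in the units of the state.
- get_obs(): the state, without advancing time (a new reading comes with each control period).
- capture(name): name is "side" or "top" or "wrist"; returns the picture (384x512x3 uint8, red, green, blue); there is no depth.
- camera_model(name): a dict with "fov_y" (degrees; the focal length in pixels is half the picture's height over the tangent of half this angle, whatever the lens; pixels are square), "cx", "cy" (the principal point, pixels), "D" ([k1, k2, p1, p2, k3] as OpenCV has them; the pictures are not rectified), "pose" (4x4, takes a point from camera to world coordinates). Camera axes: x right, y up, looking along -z (the intrinsics and any distortion apply to the point x, -y, -z); pixel columns grow to the right and rows downward; lengths in mm; the calibration is good to about 2 mm. A picture is of the moment at which its call begins: read the wrist's pose just before it. camera_model takes no time and is no camera call; for the wrist camera it gives the pose at the moment of the call.
- close_job(): hands the job in; it is judged then, once.
Trained networks look in the newest picture that a camera, given by its name, has taken for a name from the list of things; names that differ only in an ending like _2 or _b are one class to them, and where a whole thing is asked for, a point or a joint stands for the part that bears it (a point fixed in the world has none). Each returns a list of dicts, best first, with "score" (0 to 1); they miss things now and then, are a little off and sometimes report something else, mostly with a low value. They report only what shows in the picture. A call takes as long as a camera call. They do not tell look-alikes from the thing itself.
- search_frame(camera, thing): "location" ([column, row] in pixels, amid what is visible of it).
- regions_of(camera, thing): "pixels" (384x512 bool, what is visible of it) and "location" ([column, row] in pixels, amid what is visible of it).
- pinpoint(camera, thing): "location" ([column, row] in pixels: a listed point, or the origin of a listed thing).
The state is a dict: "time": time; "joint_positions": joint angles; "dq": joint speeds; "tau": joint torques, N m; "tool_pos": TCP position; "tcp_rot": TCP orientation; "contact_force": force on the tool from outside, world axes, zero at the start; "moment": the same for the moment, N m; "grip_width": finger opening in mm; "finger_force": force on a finger pad.
Only numpy, scipy, OpenCV 4.12 (cv2) and the standard library are available. Lean on these libraries where they do the work, as an engineer would, in place of code of your own. Each camera call takes 0.05 s, during which the arm holds its last target. There are 200 camera calls.

## Working session

There is one attempt and no reset: what is moved stays moved. The work goes in short steps, Python scripts to look and compute and a shell command to move; the robot and the scene stay as the last step left them, time stands still between calls to the robot, and variables do not carry over. Pictures are saved under pics/ and viewed, at most 12 in all, crops included, and the job is handed in when it is done.

```bash
mkdir -p pics; cat > h.py <<'E'
import numpy as np, cv2
from plant import *
from scipy.spatial.transform import Rotation as R
def K(m):
    f=192/np.tan(np.radians(m["fov_y"])/2)
    return np.array([[f,0,m["cx"]],[0,f,m["cy"]],[0,0,1.]])
F=np.diag([1,-1,-1.])
def ray(m,uv):
    p=cv2.undistortPoints(np.array([[uv]],float),K(m),np.array(m["D"],float))[0,0]
    P=np.array(m["pose"]); d=P[:3,:3]@F@np.array([p[0],p[1],1]); return P[:3,3],d/np.linalg.norm(d)
def atz(m,uv,z):
    o,d=ray(m,uv); return o+d*(z-o[2])/d[2]
def tri(L):
    A=0;b=0
    for m,uv in L:
        o,d=ray(m,uv); M=np.eye(3)-np.outer(d,d); A=A+M; b=b+M@o
    x=np.linalg.solve(A,b)
    return x,[round(float(np.linalg.norm(np.cross(x-ray(m,uv)[0],ray(m,uv)[1]))),1) for m,uv in L]
def proj(m,X):
    P=np.array(m["pose"]); c=(np.atleast_2d(X)-P[:3,3])@P[:3,:3]@F
    return cv2.projectPoints(c.astype(float),np.zeros(3),np.zeros(3),K(m),np.array(m["D"],float))[0][:,0]
def save(n,im): cv2.imwrite("pics/"+n+".png",im[:,:,::-1])
E
python3 - <<'E'
from h import *
np.set_printoptions(precision=1,suppress=True)
a=capture("side");b=capture("top")
im=np.vstack([a,b]); save("a",cv2.resize(np.hstack([a,b]),(800,300))); save("side",a);save("top",b)
o=get_obs();print(o["time"],o["tool_pos"],o["tcp_rot"],o["grip_width"])
for c in["side","top"]:
    m=camera_model(c);print(c,m["fov_y"],m["D"],np.array(m["pose"])[:3,3])
    for t in["guide","guide_hole","rod","rod_tip","stand","billet","billet_center","screwdriver","spanner","tin"]:
        print(t,[(np.round(x["location"],1).tolist(),round(x["score"],2)) for x in pinpoint(c,t)[:4]])
E
```

```text
0.1 [172.8 495.3 198.9] [-3.1 -0.   2.8] 91.9628511864248
side 56.3511191645186 [0. 0. 0. 0. 0.] [  64.3 -599.2  801.4]
guide [([266.1, 210.8], 0.91), ([176.7, 195.6], 0.78), ([224.1, 180.0], 0.58)]
guide_hole [([171.3, 175.5], 0.89), ([222.6, 159.9], 0.66), ([267.9, 190.8], 0.65)]
rod [([310.8, 252.5], 0.52)]
rod_tip [([311.1, 257.7], 0.63), ([311.6, 255.3], 0.39)]
stand [([307.8, 259.3], 0.98)]
billet [([224.3, 156.5], 0.79)]
billet_center [([224.5, 153.3], 0.64)]
screwdriver [([318.9, 340.6], 0.94)]
spanner [([150.1, 176.1], 0.55)]
tin []
top 46.62718378824901 [-0.1  0.   0.   0.   0. ] [ 397.6    0.8 1629.3]
guide [([197.1, 245.6], 0.95), ([266.0, 192.2], 0.86), ([206.3, 194.6], 0.71)]
guide_hole [([194.7, 241.9], 0.91), ([265.4, 192.0], 0.86), ([202.1, 194.7], 0.74), ([325.8, 199.5], 0.71)]
rod [([206.5, 194.5], 0.68), ([324.8, 204.7], 0.56)]
rod_tip []
stand [([201.5, 194.2], 0.68), ([326.0, 204.0], 0.55)]
billet [([203.6, 193.8], 0.89)]
billet_center [([204.6, 192.8], 0.56)]
screwdriver [([370.8, 238.6], 0.81)]
spanner [([157.9, 248.9], 0.63)]
tin [([270.8, 146.0], 0.62)]
```

View pics/side.png

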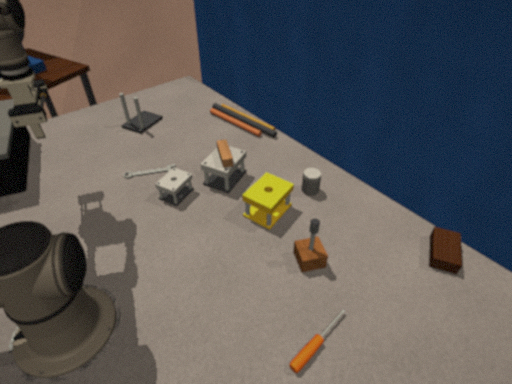

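View pics/top.png

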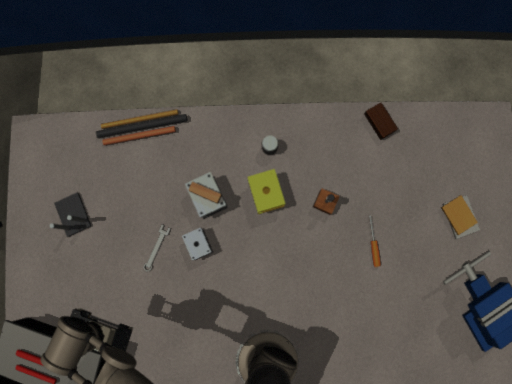

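The side picture shows three guide-like things: a small silver one (175,185), a silver one carrying the offcut (224,168), and a yellow one (268,195). In the top picture they are at (197,243), (206,195) and (266,192). The one at (224,168)/(206,195) is meant, because it is not yellow, is the larger of the silver pair and carries the offcut. The rod stands in the stand at side (312,245), top (327,202).

```bash
python3 - <<'E'
from h import *
np.set_printoptions(precision=1,suppress=True)
S=camera_model("side");T=camera_model("top")
print("billet c",tri([(S,(224.5,153.3)),(T,(204.6,192.8))]))
print("hole",tri([(S,(222.6,159.9)),(T,(202.1,194.7))]))
a=capture("side");b=capture("top")
for c,m in(("side",S),("top",T)):
  for t in["billet","guide","rod","stand"]:
    for r in regions_of(c,t)[:3]:
        if r["score"]<.4: continue
        pts=np.argwhere(r["pixels"])[:,::-1].astype(np.float32)
        if len(pts)<5: continue
        z={"billet":124,"guide":90,"rod":154,"stand":50}[t]
        bx=cv2.boxPoints(cv2.minAreaRect(pts))
        print(c,t,r["score"],len(pts),"cent",pts.mean(0),"world",atz(m,pts.mean(0),z)[:2],"box",np.array([atz(m,q,z)[:2] for q in bx]).round().tolist())
for n,uv in(("stand",(307.8,259.3)),):print(n,atz(S,uv,0))
print("tin",atz(T,(270.8,146),75),"spanner",atz(T,(157.9,248.9),5),"sd",atz(T,(370.8,238.6),15),"yellow",atz(T,(266,192),90),"small",atz(T,(197,243),70))
c1=cv2.resize(a[125:215,130:250],(480,360),interpolation=2);c2=cv2.resize(b[150:270,150:250],(300,360),interpolation=2)
save("crop",np.hstack([c1,c2]))
print(np.array(camera_model("wrist")["pose"]),camera_model("wrist")["fov_y"],get_obs()["time"])
E
```

```text
billet c (array([603.1, 201.7, 104.6]), [0.7, 0.7])
hole (array([601.7, 214.8,  70.4]), [1.3, 1.3])
side billet 0.54 374 cent [224.7 153. ] world [590.  179.9] box [[607.0, 261.0], [656.0, 248.0], [579.0, 109.0], [536.0, 122.0]]
side guide 0.65 975 cent [174.4 185.8] world [401.1 180.1] box [[340.0, 218.0], [473.0, 284.0], [467.0, 145.0], [343.0, 94.0]]
side guide 0.61 1286 cent [223.4 170.1] world [558.6 147.2] box [[470.0, 191.0], [682.0, 306.0], [670.0, 124.0], [475.0, 39.0]]
side guide 0.6 1958 cent [267.2 199.4] world [576.2 -43.2] box [[482.0, 0.0], [693.0, 84.0], [678.0, -82.0], [485.0, -139.0]]
side rod 0.6 218 cent [313.1 230.5] world [ 542.8 -245.8] box [[566.0, -211.0], [585.0, -227.0], [512.0, -293.0], [494.0, -278.0]]
top billet 0.76 301 cent [204.9 192.2] world [602.  198.3] box [[612.0, 254.0], [644.0, 239.0], [595.0, 143.0], [563.0, 159.0]]
top guide 0.84 1114 cent [265.4 190.3] world [607.1  -8.8] box [[661.0, 57.0], [688.0, -40.0], [553.0, -76.0], [527.0, 21.0]]
top guide 0.8 848 cent [206.2 196.4] world [591.5 198.3] box [[640.0, 277.0], [682.0, 180.0], [553.0, 123.0], [511.0, 219.0]]
top guide 0.77 630 cent [197.5 243.6] world [428.3 231.2] box [[459.0, 288.0], [489.0, 213.0], [398.0, 175.0], [369.0, 250.0]]
top rod 0.5 42 cent [329.4 197.7] world [ 567.4 -221.5] box [[577.0, -210.0], [576.0, -234.0], [556.0, -233.0], [557.0, -210.0]]
top stand 0.85 326 cent [323.9 202.3] world [ 563.4 -216.6] box [[548.0, -172.0], [617.0, -207.0], [585.0, -272.0], [516.0, -236.0]]
stand [ 568.1 -224.9    0. ]
tin [768.3 -32.7  75. ] spanner [413.7 390.2   5. ] sd [ 429.5 -387.5   15. ] yellow [601.2 -10.6  90. ] small [430.7 235.7  70. ]
[[  0.3  -0.9  -0.3  95.7]
 [  0.9   0.3   0.1 523.1]
 [  0.   -0.3   1.  384. ]
 [  0.    0.    0.    1. ]] 59.67088704458873 1.6
```

View pics/crop.png

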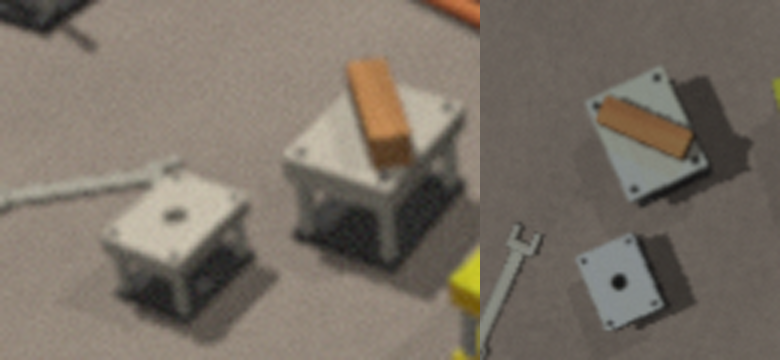

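The crop confirms it: the larger silver guide, right of the small silver one, carries the offcut across its plate. I'm moving there now.

```bash
cat >> h.py <<'E'
np.set_printoptions(precision=2,suppress=True)
def plan(pos,yaw=None):
    o=get_obs(); Q=R.from_euler("xyz",o["tcp_rot"]); d=np.array(pos)-o["tool_pos"]
    print("t",round(o["time"],2),"pos",np.array(o["tool_pos"]),"rot",np.degrees(o["tcp_rot"]),"w",round(o["grip_width"],1))
    print("shift now-axes",Q.inv().apply(d)/30)
    if yaw is not None:
        G=R.from_euler("xyz",[np.pi,0,np.radians(yaw)]); 
        print("turn",np.degrees((Q.inv()*G).as_rotvec())/4,"shift after turn",G.inv().apply(d)/30)
E
python3 -c "
from h import *
plan([595,203,235],63)"
```

```text
t 1.6 pos [172.98 495.71 199.54] rot [180.     0.   160.76] w 91.9
shift now-axes [-16.5   -4.58  -1.18]
turn [ 0.   -0.   24.44] shift after turn [-2.31 16.96 -1.18]
```

```bash
python3 -m pendant '[-0.97,-0.27,-0.07,0,0,0,-1,-0.97,-0.27,-0.07,0,0,0,-1,-0.97,-0.27,-0.07,0,0,0,-1,-0.97,-0.27,-0.07,0,0,0,-1,-0.97,-0.27,-0.07,0,0,0,-1,-0.97,-0.27,-0.07,0,0,0,-1,-0.97,-0.27,-0.07,0,0,0,-1,-0.97,-0.27,-0.07,0,0,0,-1,-0.97,-0.27,-0.07,0,0,0,-1,-0.97,-0.27,-0.07,0,0,0,-1,-0.97,-0.27,-0.07,0,0,0,-1,-0.97,-0.27,-0.07,0,0,0,-1]'
python3 -m pendant '[-0.97,-0.27,-0.07,0,0,0,-1,-0.97,-0.27,-0.07,0,0,0,-1,-0.97,-0.27,-0.07,0,0,0,-1,-0.97,-0.27,-0.07,0,0,0,-1,-0.97,-0.27,-0.07,0,0,0,-1,0,0,0,0,0,1,-1,0,0,0,0,0,1,-1,0,0,0,0,0,1,-1,0,0,0,0,0,1,-1,0,0,0,0,0,1,-1,0,0,0,0,0,1,-1,0,0,0,0,0,1,-1]'
python3 -c "
from h import *
plan([595,203,235],63)
m=camera_model('wrist');im=capture('wrist');save('w1',im)
for z,t in((107,'billet_center'),(90,'guide'),(90,'billet')):
  for r in pinpoint('wrist',t)[:2]: print(t,r,atz(m,r['location'],z))
for t,z in(('guide',90),('billet',124)):
  for r in regions_of('wrist',t)[:2]:
    p=np.argwhere(r['pixels'])[:,::-1].astype(np.float32); print(t,r['score'],len(p),[atz(m,q,z)[:2].round().tolist() for q in cv2.boxPoints(cv2.minAreaRect(p))])
"
```

```text
time: 2.8
tool_pos: [471.6, 288.0, 224.8]
tcp_rot: [3.141, 0.0, 2.806]
contact_force: [-0.0, 0.0, -0.2]
grip_width: 91.8
finger_force: 0.0
time: 4.0
tool_pos: [594.7, 202.7, 235.1]
tcp_rot: [-3.142, -0.0, 2.314]
contact_force: [-0.3, 0.1, -0.1]
grip_width: 92.1
finger_force: 0.0
t 4.0 pos [594.67 202.69 235.1 ] rot [-180.     -0.01  132.6 ] w 92.1
shift now-axes [-0.    0.02  0.  ]
turn [-0.  -0.  17.4] shift after turn [0.01 0.01 0.  ]
billet_center {'location': [259.5, 173.3], 'score': 0.6} [602.75 202.49 107.  ]
guide {'location': [163.0, 262.8], 'score': 0.97} [597.45  49.2   90.  ]
guide {'location': [259.1, 147.9], 'score': 0.65} [587.97 218.2   90.  ]
billet {'location': [261.0, 169.0], 'score': 0.57} [604.23 203.54  90.  ]
guide 0.82 3996 [[559.0, -74.0], [522.0, 69.0], [638.0, 105.0], [691.0, -39.0]]
guide 0.79 8068 [[559.0, 132.0], [520.0, 230.0], [636.0, 283.0], [688.0, 186.0]]
billet 0.76 4826 [[560.0, 164.0], [606.0, 261.0], [643.0, 245.0], [597.0, 144.0]]
```

View pics/w1.png

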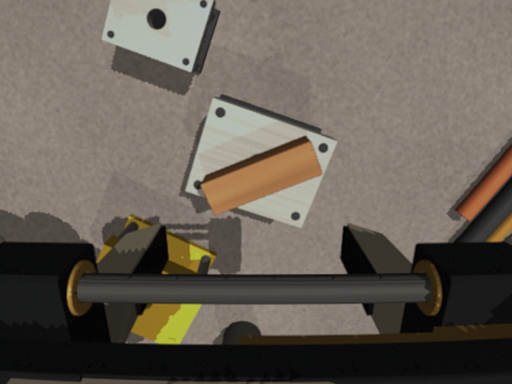

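The wrist picture shows the offcut at about (262,177) lying across the plate, whose corner screws are at (220,112), (323,148), (295,216) and (198,186). I'll align with it at yaw 65°.

```bash
python3 -m pendant '[0,0,0,0,0,1,-1,0,0,0,0,0,1,-1,0,0,0,0,0,1,-1,0,0,0,0,0,1,-1,0,0,0,0,0,1,-1,0,0,0,0,0,1,-1,0,0,0,0,0,1,-1,0,0,0,0,0,1,-1,0,0,0,0,0,1,-1,0,0,0,0,0,1,-1,0,0,0,0,0,1,-1,0,0,0,0,0,1,-1]'
python3 -m pendant '[0,0,0,0,0,1,-1,0,0,0,0,0,1,-1,0,0,0,0,0,1,-1,0,0,0,0,0,1,-1,0,0,0,0,0,0.9,-1,0.1,0.2,0.5,0,0,0,-1]'
python3 -c "
from h import *
m=camera_model('wrist');im=capture('wrist')
for r in pinpoint('wrist','billet_center')[:2]: print(r,atz(m,r['location'],107))
for r in regions_of('wrist','billet')[:1]:
    p=np.argwhere(r['pixels'])[:,::-1].astype(np.float32); print(len(p),[atz(m,q,124)[:2].round().tolist() for q in cv2.boxPoints(cv2.minAreaRect(p))])
plan([602,203,97],65)
save('w2',im)
"
```

```text
time: 5.5
tool_pos: [594.7, 202.7, 235.2]
tcp_rot: [3.142, -0.0, 1.478]
contact_force: [1.0, 1.3, 0.7]
grip_width: 91.7
finger_force: 0.0
time: 6.1
tool_pos: [602.4, 203.3, 222.2]
tcp_rot: [3.138, -0.003, 1.138]
contact_force: [-0.1, -0.3, -0.3]
grip_width: 91.4
finger_force: 0.0
{'location': [257.3, 169.7], 'score': 0.62} [606.45 203.72 107.  ]
{'location': [42.9, 67.0], 'score': 0.6} [475.6  366.76 107.  ]
4612 [[614.0, 262.0], [644.0, 248.0], [599.0, 145.0], [566.0, 161.0]]
t 6.25 pos [600.9  202.6  218.14] rot [-179.84    0.12   65.26] w 92.1
shift now-axes [0.04 0.04 4.04]
turn [-0.04  0.03  0.06] shift after turn [0.03 0.03 4.04]
```

View pics/w2.png

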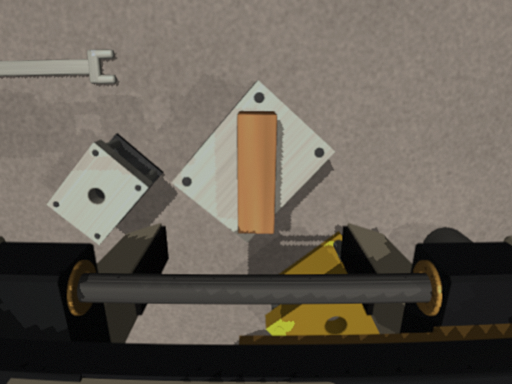

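The offcut at (257,172) is aligned between the fingers, so I'll descend and grip it.

```bash
python3 -m pendant '[0.05,0.04,0.8,0,0,0,-1,0.05,0,0.8,0,0,0,-1,0,0,0.8,0,0,0,-1,0,0,0.8,0,0,0,-1,0,0,0.5,0,0,0,-1,0,0,0.33,0,0,0,-1,0,0,0,0,0,0,-1,0,0,0,0,0,0,-1,0,0,0,0,0,0,1,0,0,0,0,0,0,1,0,0,0,0,0,0,1,0,0,0,0,0,0,1]'
python3 -m pendant '[0,0,0,0,0,0,1,0,0,0,0,0,0,1]'
```

```text
time: 7.45
tool_pos: [603.9, 205.1, 99.7]
tcp_rot: [3.141, -0.0, 1.137]
contact_force: [-0.0, -0.8, -0.2]
grip_width: 64.5
finger_force: 0.0
time: 7.65
tool_pos: [603.7, 205.1, 99.4]
tcp_rot: [3.142, -0.0, 1.137]
contact_force: [1.3, -0.0, -0.7]
grip_width: 48.5
finger_force: 0.0
```

```bash
python3 -m pendant '[0,0,0,0,0,0,1,0,0,0,0,0,0,1,0,0,0,0,0,0,1,0,0,0,0,0,0,1,0,0,-0.3,0,0,0,1,0,0,-0.5,0,0,0,1,0,0,-0.7,0,0,0,1,0,0,-0.7,0,0,0,1]'
python3 -c "
from h import *
plan([400,45,60],65)"
```

```text
time: 8.45
tool_pos: [603.7, 205.1, 166.6]
tcp_rot: [3.141, -0.0, 1.137]
contact_force: [-0.1, -0.2, -0.1]
grip_width: 0.9
finger_force: 0.0
t 8.45 pos [603.71 205.08 166.64] rot [179.99  -0.01  65.16] w 0.9
shift now-axes [-7.7  -3.92  3.55]
turn [ 0.   -0.    0.04] shift after turn [-7.71 -3.9   3.55]
```

```bash
python3 -c "
from h import *
im=capture('wrist');b=capture('side')
save('w3',np.hstack([im,b])[:,:,:]); save('w3',cv2.resize(np.hstack([im,b]),(800,300)))"
```

```text
(no output)
```

View pics/w3.png

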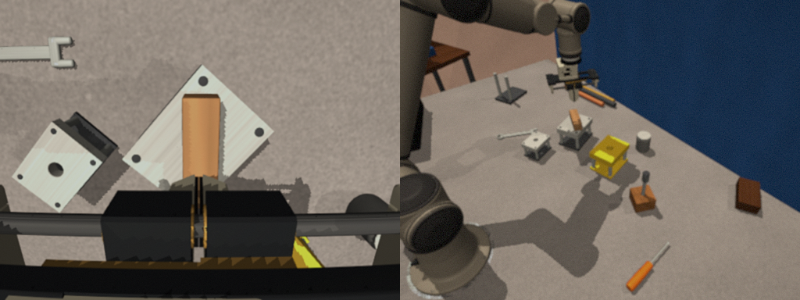

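The fingers shut without the offcut, which still lies on the plate at about (257,174) in the full wrist frame, apparently ahead of the fingertips. I'll check where the TCP projects.

```bash
python3 -c "
from h import *
W=camera_model('wrist');T=camera_model('top');S=camera_model('side');o=get_obs()
print('tcp px',proj(W,o['tool_pos']),'under tcp z107',proj(W,[603.7,205,107]))
capture('wrist');capture('top');capture('side')
for c,m in(('wrist',W),('top',T),('side',S)):
  for r in regions_of(c,'billet')[:1]:
    p=np.argwhere(r['pixels'])[:,::-1].astype(np.float32); print(c,r['score'],p.mean(0),len(p),[atz(m,q,124)[:2].round().tolist() for q in cv2.boxPoints(cv2.minAreaRect(p))])
  for r in pinpoint(c,'billet_center')[:1]: print(r['location'],r['score'],atz(m,r['location'],107))
P=np.array(W['pose']);Q=R.from_euler('xyz',o['tcp_rot']).as_matrix();print(Q.T@(P[:3,3]-o['tool_pos']),Q.T@P[:3,:3])
"
```

```text
tcp px [[254.01 222.51]] under tcp z107 [[251.56 191.48]]
wrist 0.95 [254.25 173.38] 4730 [[580.0, 191.0], [614.0, 261.0], [644.0, 248.0], [612.0, 176.0]]
[255.4, 194.6] 0.95 [605.34 201.41 107.  ]
top 0.45 [215.82 195.78] 45 [[593.0, 179.0], [607.0, 165.0], [586.0, 145.0], [572.0, 159.0]]
[202.9, 196.1] 0.48 [590.83 207.73 107.  ]
side 0.51 [224.28 152.54] 298 [[601.0, 256.0], [644.0, 251.0], [580.0, 117.0], [542.0, 123.0]]
[223.6, 154.4] 0.68 [595.92 195.51 107.  ]
[  82.3    -0.12 -184.43] [[ 0.    0.95  0.3 ]
 [ 1.   -0.   -0.  ]
 [-0.    0.3  -0.95]]
```

The offcut hasn't moved: the grip was too high and I lifted before it was firm. I'll go lower, close fully and check before lifting.

```bash
python3 -m pendant '[-0.1,0.04,0,0,0,0,-0.5,0,0,0,0,0,0,-0.5,0,0,0,0,0,0,-0.5,0,0,0,0,0,0,-0.5,0,0,0,0,0,0,-0.5,0,0,0,0,0,0,-0.5,0,0,0.2,0,0,0,-0.5,0,0,0.4,0,0,0,-0.5,0,0,0.6,0,0,0,-0.5,0,0,0.6,0,0,0,-0.5,0,0,0.4,0,0,0,-0.5,0,0,0.22,0,0,0,-0.5]'
python3 -m pendant '[0,0,0,0,0,0,1,0,0,0,0,0,0,1,0,0,0,0,0,0,1,0,0,0,0,0,0,1,0,0,0,0,0,0,1,0,0,0,0,0,0,1,0,0,0,0,0,0,1,0,0,0,0,0,0,1]'
```

```text
time: 10.2
tool_pos: [602.7, 201.7, 90.7]
tcp_rot: [-3.139, 0.002, 1.137]
contact_force: [0.2, -0.3, -0.7]
grip_width: 69.1
finger_force: 0.0
time: 11.0
tool_pos: [603.9, 201.9, 93.3]
tcp_rot: [3.141, -0.001, 1.137]
contact_force: [1.2, 0.4, 3.5]
grip_width: 33.0
finger_force: 30.0
```

```bash
python3 -m pendant '[0,0,-0.2,0,0,0,1,0,0,-0.4,0,0,0,1,0,0,-0.6,0,0,0,1,0,0,-0.6,0,0,0,1,0,0,-0.4,0,0,0,1,0,0,-0.1,0,0,0,1]'
python3 -c "
from h import *
plan([400,45,60],65)"
```

```text
time: 11.6
tool_pos: [604.3, 202.1, 163.8]
tcp_rot: [3.139, -0.002, 1.137]
contact_force: [-0.6, 0.1, -0.5]
grip_width: 33.2
finger_force: 30.0
t 11.6 pos [604.34 202.1  163.82] rot [179.86  -0.11  65.16] w 33.2
shift now-axes [-7.62 -3.99  3.44]
turn [ 0.04 -0.03  0.04] shift after turn [-7.62 -3.96  3.46]
```

```bash
python3 -m pendant '[-0.4,-0.2,0,0,0,0,1,-0.8,-0.4,0,0,0,0,1,-0.8,-0.42,0,0,0,0,1,-0.8,-0.42,0,0,0,0,1,-0.8,-0.42,0,0,0,0,1,-0.8,-0.42,0,0,0,0,1,-0.8,-0.42,0.2,0,0,0,1,-0.8,-0.42,0.4,0,0,0,1,-0.8,-0.42,0.6,0,0,0,1,-0.6,-0.3,0.6,0,0,0,1,-0.3,-0.1,0.6,0,0,0,1,0,0,0.6,0,0,0,1]'
python3 -m pendant '[0,0,0.6,0,0,0,1,0,0,0.5,0,0,0,1,0,0,0.3,0,0,0,1,0,0,0.1,0,0,0,1,0,0,0,0,0,0,1,0,0,0,0,0,0,1]'
```

```text
time: 12.8
tool_pos: [397.8, 41.3, 71.0]
tcp_rot: [-3.141, 0.0, 1.136]
contact_force: [1.2, -0.6, -1.1]
grip_width: 33.2
finger_force: 30.0
time: 13.4
tool_pos: [399.7, 41.9, 27.1]
tcp_rot: [3.141, -0.0, 1.137]
contact_force: [0.0, 0.1, -0.7]
grip_width: 32.8
finger_force: 30.0
```

```bash
python3 -m pendant '[0,0,0.3,0,0,0,1,0,0,0.2,0,0,0,1,0,0,0.1,0,0,0,1,0,0,0.07,0,0,0,1,0,0,0.05,0,0,0,1,0,0,0,0,0,0,1,0,0,0,0,0,0,1]'
```

```text
time: 14.1
tool_pos: [399.3, 41.9, 5.2]
tcp_rot: [3.141, -0.0, 1.137]
contact_force: [0.1, 0.9, -1.1]
grip_width: 33.4
finger_force: 30.0
```

```bash
python3 -m pendant '[0,0,0.04,0,0,0,1,0,0,0,0,0,0,1,0,0,0.03,0,0,0,1,0,0,0,0,0,0,1]'
```

```text
time: 14.5
tool_pos: [399.4, 41.9, 3.2]
tcp_rot: [3.141, -0.0, 1.137]
contact_force: [-0.9, -0.8, 2.3]
grip_width: 33.1
finger_force: 30.0
```

The offcut rests on the bench, so I'll release it, rise, and look at the bore with the wrist camera from two places on the way.

```bash
python3 -m pendant '[0,0,0,0,0,0,-1,0,0,0,0,0,0,-1,0,0,0,0,0,0,-1,0,0,0,0,0,0,-1,0,0,-0.3,0,0,0,-1,0,0,-0.8,0,0,0,-1,0,0,-1,0,0,0,-1,0.2,0.1,-1,0,0,0,-1,0.6,0.3,-1,0,0,0,-1,0.8,0.4,-1,0,0,0,-1,0.9,0.45,-1,0,0,0,-1,0.9,0.45,-0.5,0,0,0,-1]'
python3 -m pendant '[0.9,0.45,0,0,0,0,-1,0.9,0.45,0,0,0,0,-1,0.8,0.4,0,0,0,0,-1,0.4,0.2,0,0,0,0,-1,0,0,0,0,0,0,-1,0,0,0,0,0,0,-1]'
cat > bore.py <<'E'
from h import *
import sys,json
plan([600,203,200])
m=camera_model('wrist');im=capture('wrist');save(sys.argv[1],im)
for r in pinpoint('wrist','guide_hole'):print('hole',np.array(r['location']),r['score'],atz(m,r['location'],90))
for r in regions_of('wrist','guide')[:3]:
    p=np.argwhere(r['pixels'])[:,::-1];c=p.mean(0);print('guide',r['score'],c,atz(m,c,90)[:2])
json.dump({'K':K(m).tolist(),'fov_y':m['fov_y'],'cx':m['cx'],'cy':m['cy'],'D':list(map(float,m['D'])),'pose':np.array(m['pose']).tolist()},open('pics/'+sys.argv[1]+'.json','w'))
E
python3 bore.py b1
```

```text
time: 15.7
tool_pos: [490.0, 113.9, 204.8]
tcp_rot: [3.137, -0.002, 1.137]
contact_force: [-0.2, 0.0, 0.1]
grip_width: 91.8
finger_force: 0.0
time: 16.3
tool_pos: [566.4, 175.6, 201.1]
tcp_rot: [-3.141, 0.001, 1.138]
contact_force: [-0.6, -0.2, 0.5]
grip_width: 91.7
finger_force: 0.0
t 16.3 pos [566.37 175.57 201.1 ] rot [-179.97    0.03   65.18] w 91.7
shift now-axes [1.3  0.63 0.04]
hole [102.3 159.5] 0.82 [445.35 245.42  90.  ]
hole [361.8 306.8] 0.72 [608.57  -7.03  90.  ]
hole [276.8 129.4] 0.69 [601.21 203.12  90.  ]
guide 0.95 [110.47 156.55] [453.8  244.53]
guide 0.87 [277.16 123.39] [603.62 207.83]
guide 0.76 [329.92 284.88] [587.2   33.58]
```

View pics/b1.png

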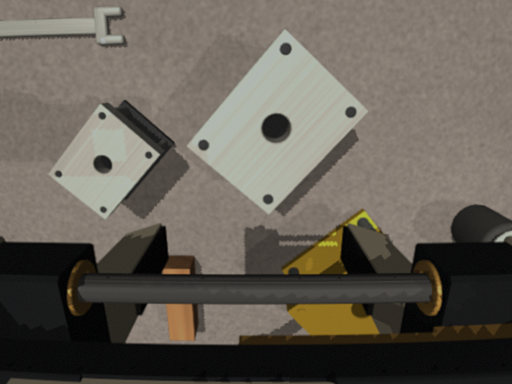

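The bore shows clearly at (276,128), and the offcut lies flat on the bench at (180,300). Now a second view on the way to the stand.

```bash
python3 -m pendant '[-0.3,0.35,0,0,0,0,-1,-0.4,0.5,0,0,0,0,-1,-0.2,0.25,0,0,0,0,-1,0,0,0,0,0,0,-1,0,0,0,0,0,0,-1,0,0,0,0,0,0,-1]'
python3 bore.py b2
python3 - <<'E'
from h import *
import json
V=[]
for n in("b1","b2"):
    im=cv2.imread(f"pics/{n}.png",0);m=json.load(open(f"pics/{n}.json"))
    c0=proj(m,[602,203,90])[0]; x,y=c0.astype(int)
    w=35;y0=max(0,y-w);s=im[y0:y+w,x-w:x+w]
    _,t=cv2.threshold(s,75,255,cv2.THRESH_BINARY_INV)
    for c in cv2.findContours(t,cv2.RETR_EXTERNAL,cv2.CHAIN_APPROX_NONE)[0]:
        if len(c)<25: continue
        e=cv2.fitEllipse(c); uv=np.array(e[0])+[x-w,y0]
        ext=np.array([atz(m,q+[x-w,y0],90)[:2] for q in c[:,0]])
        print(n,c0,uv,e[1],atz(m,uv,90),np.ptp(ext,axis=0))
        if 20<e[1][0]<45 and np.hypot(*(uv-c0))<15: V.append((m,uv))
if len(V)>1: print(tri(V))
E
```

```text
time: 17.05
tool_pos: [585.4, 137.8, 201.0]
tcp_rot: [-3.141, -0.0, 1.137]
contact_force: [0.6, 0.6, 0.0]
grip_width: 91.7
finger_force: 0.0
t 17.05 pos [585.37 137.77 201.04] rot [-179.98   -0.01   65.17] w 91.7
shift now-axes [ 2.18 -0.47  0.04]
hole [241.7  98.6] 0.81 [603.55 202.35  90.  ]
hole [333.2 284.6] 0.71 [609.47  -5.19  90.  ]
hole [ 64.2 136.2] 0.66 [443.89 241.27  90.  ]
guide 0.65 [238.93  93.23] [603.32 207.41]
guide 0.65 [314.01 262.79] [600.83  27.3 ]
guide 0.6 [ 77.25 132.46] [456.87 238.85]
b1 [277.67 129.15] [275.7 127.3] (26.821819305419922, 27.767852783203125) [601.08 205.22  90.  ] [24.77 24.16]
b2 [239.75  98.67] [238.01  97.03] (28.304363250732422, 28.485034942626953) [601.24 204.88  90.  ] [24.72 24.11]
(array([601.07, 204.81,  87.33]), [0.0, 0.0])
```

The bore is at (601.1, 205.0, 88 to 90), and both views agree. Now to the stand.

```bash
python3 -m pendant '[-0.5,0.2,0,0,0,0,-1,-0.95,0.36,0,0,0,0,-1,-0.95,0.36,0,0,0,0,-1,-0.95,0.36,0,0,0,0,-1,-0.95,0.36,-0.3,0,0,0,-1,-0.95,0.36,0,0,0,0,-1,-0.95,0.36,0,0,0,0,-1,-0.95,0.36,0,0,0,0,-1,-0.95,0.36,0,0,0,0,-1,-0.95,0.36,0,0,0,0,-1,-0.95,0.36,0,0,0,0,-1,-0.95,0.36,0,0,0,0,-1]'
python3 -m pendant '[-0.6,0.25,0,0,0,0,-1,-0.1,0,0,0,0,0,-1,0,0,0,0,0,0,-1,0,0,0,0,0,0,-1]'
cat > rod.py <<'E'
from h import *
import sys,json
plan([567,-222,210])
m=camera_model('wrist');im=capture('wrist');save(sys.argv[1],im)
for t,z in(('rod',8),('stand',0),('rod_tip',8)):
  for r in pinpoint('wrist',t)[:2]:print(t,np.array(r['location']),r['score'],atz(m,r['location'],z))
for t,z in(('rod',136),('stand',50)):
  for r in regions_of('wrist',t)[:1]:
    p=np.argwhere(r['pixels'])[:,::-1].astype(np.float32);c=p.mean(0);print(t,r['score'],c,atz(m,c,z)[:2],np.array([q for q in cv2.boxPoints(cv2.minAreaRect(p))]).round().tolist())
json.dump({'fov_y':m['fov_y'],'cx':m['cx'],'cy':m['cy'],'D':list(map(float,m['D'])),'pose':np.array(m['pose']).tolist()},open('pics/'+sys.argv[1]+'.json','w'))
E
python3 rod.py r1
```

```text
time: 18.4
tool_pos: [560.1, -215.1, 210.1]
tcp_rot: [3.142, 0.0, 1.137]
contact_force: [0.0, -0.4, 0.9]
grip_width: 92.1
finger_force: 0.0
time: 18.8
tool_pos: [558.9, -234.2, 210.1]
tcp_rot: [-3.141, -0.001, 1.138]
contact_force: [0.3, 0.2, 0.0]
grip_width: 91.7
finger_force: 0.0
t 18.8 pos [ 558.94 -234.19  210.06] rot [-179.99   -0.03   65.21] w 91.7
shift now-axes [0.48 0.07 0.  ]
rod [254.7 141.4] 0.88 [ 564.99 -223.04    8.  ]
stand [261.6 137.8] 0.97 [ 573.64 -223.86    0.  ]
rod_tip [260.8 138.3] 0.8 [ 572.95 -222.7     8.  ]
rod 0.59 [262.81 169.41] [ 570.83 -225.24] [[248.0, 143.0], [279.0, 143.0], [279.0, 190.0], [248.0, 190.0]]
stand 0.77 [259.91 140.7 ] [ 573.29 -217.74] [[227.0, 180.0], [228.0, 109.0], [295.0, 111.0], [294.0, 181.0]]
```

View pics/r1.png

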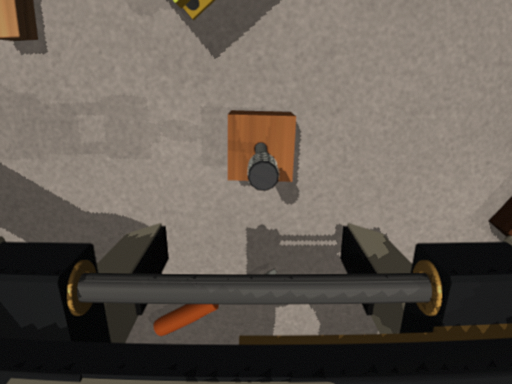

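The head's top disc is at (264,174), with the stand block around (262,147). The screwdriver at (185,318) stays clear.

```bash
python3 - <<'E'
from h import *
import json
m=json.load(open("pics/r1.json"))
im=cv2.imread("pics/r1.png",0)
s=im[150:200,240:290]; _,t=cv2.threshold(s,72,255,cv2.THRESH_BINARY_INV)
for c in cv2.findContours(t,cv2.RETR_EXTERNAL,cv2.CHAIN_APPROX_NONE)[0]:
    if len(c)>20: print(cv2.boundingRect(c),cv2.minEnclosingCircle(c))
print("top154",atz(m,(264,174.5),154),"stand50",atz(m,(261.5,146),50),"rod tip",atz(m,(260.8,138.3),8))
S=camera_model("side");T=camera_model("top")
for p in([570,-224,154],[570,-224,118],[570,-224,50]): print(p,proj(S,p),proj(T,p),proj(m,p))
plan([570,-224,210])
E
```

```text
(8, 0, 42, 41) ((28.352672576904297, 19.053434371948242), 23.854503631591797)
top154 [ 571.58 -224.62  154.  ] stand50 [ 572.49 -223.51   50.  ] rod tip [ 572.95 -222.7     8.  ]
[570, -224, 154] [[314.17 220.16]] [[330.12 196.94]] [[261.72 174.62]]
[570, -224, 118] [[312.62 229.93]] [[328.59 198.21]] [[260.79 163.05]]
[570, -224, 50] [[309.89 247.09]] [[325.87 200.44]] [[259.52 147.41]]
t 19.1 pos [ 559.06 -234.61  210.08] rot [180.    -0.01  65.22] w 91.8
shift now-axes [0.47 0.18 0.  ]
```

```bash
python3 -m pendant '[0.3,0.12,0,0,0,0,-0.6,0.19,0.12,0.2,0,0,0,-0.4,0,0,0.4,0,0,0,-0.4,0,0,0.6,0,0,0,-0.4,0,0,0.6,0,0,0,-0.4,0,0,0.6,0,0,0,-0.3,0,0,0.4,0,0,0,-0.3,0,0,0.2,0,0,0,-0.3,0,0,0.1,0,0,0,-0.3,0,0,0,0,0,0,-0.3,0,0,0,0,0,0,-0.3]'
python3 -m pendant '[0,0,0,0,0,0,1,0,0,0,0,0,0,1,0,0,0,0,0,0,1,0,0,0,0,0,0,1,0,0,0,0,0,0,1,0,0,0,0,0,0,1,0,0,0,0,0,0,1]'
```

```text
time: 20.2
tool_pos: [572.0, -225.2, 117.7]
tcp_rot: [3.14, 0.0, 1.137]
contact_force: [0.2, -0.6, -0.5]
grip_width: 59.9
finger_force: 0.0
time: 20.9
tool_pos: [571.6, -225.0, 117.0]
tcp_rot: [3.142, -0.0, 1.137]
contact_force: [-0.3, 0.7, 0.1]
grip_width: 23.0
finger_force: 30.0
```

```bash
python3 -m pendant '[0,0,-0.2,0,0,0,1,0,0,-0.3,0,0,0,1,0,0,-0.4,0,0,0,1,0,0,-0.5,0,0,0,1,0,0,-0.6,0,0,0,1,0,0,-0.6,0,0,0,1,0,0,-0.6,0,0,0,1,0,0,-0.5,0,0,0,1,0,0,-0.4,0,0,0,1,0,0,-0.2,0,0,0,1,0,0,0,0,0,0,1]'
python3 -c "
from h import *
plan([601.1,205,246])"
```

```text
time: 22.0
tool_pos: [571.9, -225.1, 247.0]
tcp_rot: [3.14, 0.0, 1.137]
contact_force: [0.1, -0.4, -2.6]
grip_width: 22.7
finger_force: 30.0
t 22.0 pos [ 571.87 -225.15  247.04] rot [179.9    0.    65.16] w 22.7
shift now-axes [13.42 -5.14  0.03]
```

```bash
python3 -m pendant '[0.3,-0.115,0,0,0,0,1,0.6,-0.23,0,0,0,0,1,0.9,-0.345,0,0,0,0,1,0.9,-0.345,0,0,0,0,1,0.9,-0.345,0,0,0,0,1,0.9,-0.345,0,0,0,0,1,0.9,-0.345,0,0,0,0,1,0.9,-0.345,0,0,0,0,1,0.9,-0.345,0,0,0,0,1,0.9,-0.345,0,0,0,0,1,0.9,-0.345,0,0,0,0,1,0.9,-0.345,0,0,0,0,1]'
python3 -m pendant '[0.9,-0.345,0,0,0,0,1,0.9,-0.345,0,0,0,0,1,0.8,-0.31,0,0,0,0,1,0.5,-0.19,0,0,0,0,1,0.3,-0.115,0,0,0,0,1,0.12,-0.04,0,0,0,0,1,0,0,0,0,0,0,1,0,0,0,0,0,0,1,0,0,0,0,0,0,1]'
cat > chk.py <<'E'
from h import *
import sys
plan([601.1,205,246])
o=get_obs();M={}
for c in("wrist","side","top"):
    m=camera_model(c);im=capture(c);save(sys.argv[1]+c,im);M[c]=(m,im)
    for t in("rod_tip","guide_hole"):
        print(c,t,[(np.array(r['location']).round(1).tolist(),round(r['score'],2)) for r in pinpoint(c,t)[:3]])
    tip=np.array(o["tool_pos"])-[0,0,109]
    print(c,"exp tip",proj(m,tip),"exp hole",proj(m,[601.1,205,90]))
w=M["wrist"][1][60:260,160:360];x,y=proj(M["side"][0],[601,205,110])[0].astype(int);s=M["side"][1][y-50:y+50,x-50:x+50]
save(sys.argv[1],np.hstack([cv2.resize(w,(400,400),interpolation=2),cv2.resize(s,(400,400),interpolation=2)]))
print("side crop origin",x-50,y-50)
E
python3 chk.py c1
```

```text
time: 23.2
tool_pos: [592.0, 95.3, 245.4]
tcp_rot: [-3.14, 0.0, 1.138]
contact_force: [0.1, 0.5, -2.6]
grip_width: 22.8
finger_force: 30.0
time: 24.1
tool_pos: [600.9, 204.1, 246.1]
tcp_rot: [3.141, 0.0, 1.136]
contact_force: [0.4, -0.2, -1.9]
grip_width: 22.6
finger_force: 30.0
t 24.1 pos [600.94 204.1  246.11] rot [179.99   0.01  65.08] w 22.6
shift now-axes [ 0.03 -0.01  0.  ]
wrist rod_tip [([253.2, 176.7], 0.92)]
wrist guide_hole [([103.2, 190.1], 0.89), ([256.1, 160.2], 0.76)]
wrist exp tip [[253.95 173.36]] exp hole [[253.71 160.35]]
side rod_tip [([227.3, 147.3], 0.55)]
side guide_hole [([268.3, 189.0], 0.92), ([221.0, 158.6], 0.76), ([169.7, 175.3], 0.6)]
side exp tip [[222.76 145.04]] exp hole [[223.46 156.66]]
top rod_tip []
top guide_hole [([203.8, 193.9], 0.66), ([266.5, 190.5], 0.59)]
top exp tip [[202.72 192.03]] exp hole [[204.31 193.76]]
side crop origin 173 101
```

View pics/c1.png

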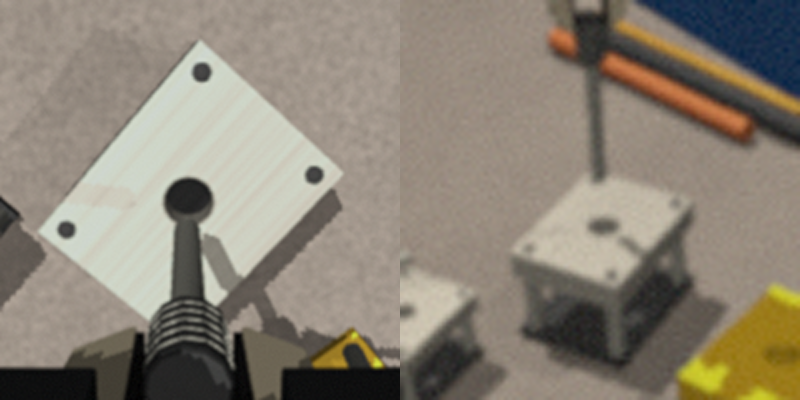

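The wrist crop shows the tip at (254,170) just below the bore at (254,160). In the side view the tip is at (222,145) and the bore at (224,157). Tip and bore agree with expectation to about 1 px, so I'll lower to just above the bore and check again.

```bash
python3 -m pendant '[0.03,0,0.2,0,0,0,1,0,0,0.3,0,0,0,1,0,0,0.3,0,0,0,1,0,0,0.2,0,0,0,1,0,0,0.1,0,0,0,1,0,0,0,0,0,0,1,0,0,0,0,0,0,1]'
python3 chk.py c2
```

```text
time: 25.25
tool_pos: [601.3, 206.0, 213.3]
tcp_rot: [3.141, -0.0, 1.137]
contact_force: [-0.4, -0.7, -2.0]
grip_width: 22.6
finger_force: 30.0
t 25.25 pos [601.34 206.01 213.29] rot [179.97  -0.02  65.16] w 22.6
shift now-axes [-0.03  0.01 -1.09]
wrist rod_tip [([250.4, 172.8], 0.55)]
wrist guide_hole [([255.5, 174.4], 0.83), ([92.6, 199.5], 0.83)]
wrist exp tip [[253.91 173.39]] exp hole [[254.12 170.37]]
side rod_tip [([224.6, 153.0], 0.51)]
side guide_hole [([224.7, 177.7], 0.74), ([170.9, 178.5], 0.73), ([223.4, 157.0], 0.69)]
side exp tip [[223.1  152.99]] exp hole [[223.46 156.66]]
top rod_tip []
top guide_hole [([202.2, 192.0], 0.81), ([264.2, 189.3], 0.81)]
top exp tip [[203.47 193.17]] exp hole [[204.31 193.76]]
side crop origin 173 101
```

View pics/c2.png

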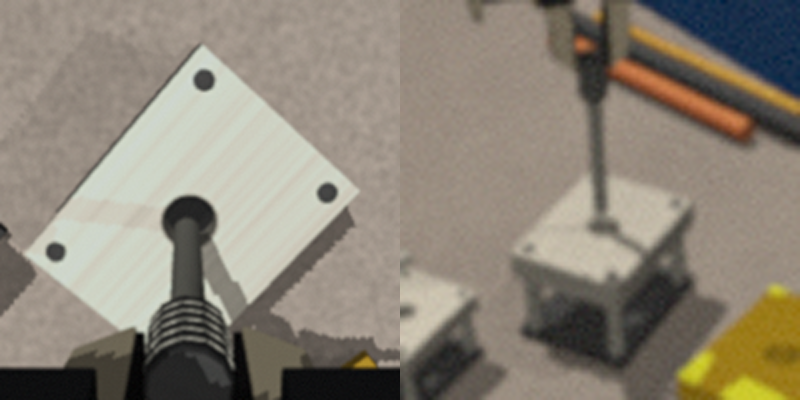

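In the wrist crop the tip (187,217) sits in the bore mouth, which is centred at (189,221). The side view agrees, and the predicted tip and bore match to about 1 mm. I'll lower it through.

```bash
python3 -m pendant '[-0.03,0.01,0.1,0,0,0,1,0,0,0.2,0,0,0,1,0,0,0.25,0,0,0,1,0,0,0.25,0,0,0,1,0,0,0.25,0,0,0,1,0,0,0.25,0,0,0,1,0,0,0.25,0,0,0,1,0,0,0.25,0,0,0,1,0,0,0.2,0,0,0,1,0,0,0.15,0,0,0,1,0,0,0.08,0,0,0,1,0,0,0,0,0,0,1]'
python3 -m pendant '[0,0,0,0,0,0,1,0,0,0,0,0,0,1]'
python3 chk.py c3
```

```text
time: 26.9
tool_pos: [601.0, 205.0, 145.8]
tcp_rot: [-3.141, 0.0, 1.137]
contact_force: [-1.4, 1.4, -2.6]
grip_width: 22.8
finger_force: 30.0
time: 27.1
tool_pos: [601.3, 205.0, 146.5]
tcp_rot: [3.141, -0.0, 1.137]
contact_force: [0.2, -0.3, -3.0]
grip_width: 22.5
finger_force: 30.0
t 27.1 pos [601.26 205.05 146.53] rot [179.97  -0.03  65.16] w 22.5
shift now-axes [-0.   -0.   -3.32]
wrist rod_tip [([254.0, 174.8], 0.63)]
wrist guide_hole [([60.2, 223.1], 0.83), ([257.7, 196.2], 0.59)]
wrist exp tip [[253.87 173.46]] exp hole [[253.74 192.22]]
side rod_tip []
side guide_hole [([223.2, 158.6], 0.81), ([172.1, 176.6], 0.76), ([267.1, 189.3], 0.61)]
side exp tip [[224.36 169.03]] exp hole [[223.46 156.66]]
top rod_tip []
top guide_hole [([264.3, 191.3], 0.66), ([155.1, 250.7], 0.66), ([204.3, 192.5], 0.54)]
top exp tip [[206.23 195.56]] exp hole [[204.31 193.76]]
side crop origin 173 101
```

View pics/c3.png

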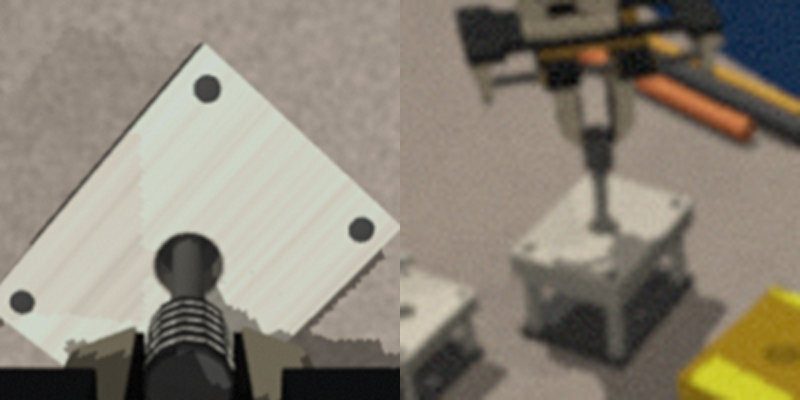

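The rod hangs in the bore: in the wrist crop the bore is centred at (189,264) and the rod at x≈187. That is within 1 mm of centre, with the tip at about 37 mm. I'll trim the sideways offset, settle and hand in.

```bash
python3 -m pendant '[0,0.02,0,0,0,0,1,0,0,0,0,0,0,1,0,0,0,0,0,0,1,0,0,0,0,0,0,1,0,0,0,0,0,0,1]' && python3 -c "
from plant import *
print(close_job())"
```

```text
time: 28.05
tool_pos: [601.6, 204.8, 146.1]
tcp_rot: [-3.142, -0.0, 1.137]
contact_force: [-0.4, -0.6, -1.9]
grip_width: 23.1
finger_force: 30.0
the job is handed in; nothing more can be done
None
```

The job is handed in at about 28 s: the offcut lies on its side on the bench clear of the guide, and the rod is held upright, about 1 mm or less off the bore's centre, with its tip at about 37 mm (mid-gap); the first grip on the offcut slipped off without moving it.

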